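# Back off the strip feed wheel by one notch

### The arm

A 6-joint arm with a two-finger parallel gripper is mounted at the origin on the work surface. World frame = base frame: x ahead of the robot, y to its left, z up, the work surface at z = 0. Lengths are in m, angles in rad, forces in N, time in s.
With the tool pointing down it reaches from about 0.425 to 0.95 m from the base axis. Payload 3.5 kg.
Tool frame: the origin (TCP) lies midway between the tips of the shut fingers; the grasp point (between the pads) lies 19 mm behind it; z points along the fingers, y is the line along which they close (so a half turn about z gives the same grasp; the last joint's range is limited). The gripper opens to 85 mm and grips with 20 to 120 N. Pads are 22 mm wide; open, the fingers measure 114 mm over their backs; the gripper's body (76 mm by 85 mm) begins 54 mm behind the grasp point. The pads swing forward as they close: fully open they stand 13 mm farther back than shut.
Start: joints at [-0.15, 0.286, 1.577, -0, 1.279, -0.15], TCP at [0.675, 0, 0.231] pointing down, gripper open.
Joint ranges: [-2.77, 2.77], [-0.9, 2.22], [0.21, 2.48], [-1.53, 4.67], [0.24, 2.81], [-2.84, 2.84]. Speed limits (rad/s): [2.79, 2.79, 3.14, 3.14, 3.14, 3.14].

### API

Orientations are given as a unit quaternion [x, y, z, w].
In Python, from plant import get_state, read_camera, ctrl gives the robot as it stands.
- The arm moves only by the shell command python3 -m crank 'ROWS' [FORCE]. ROWS is JSON, a list of rows, each a list of 3 entries, a list of its own where there are three numbers: the shift along the tool's x, y, z in mm, then the turn about the tool's z in degrees, then the closure in counts, from 0 (fully open) to 255 (shut). In form: [[[tx, ty, tz], yaw, claw], ...]. A call has 1 to 10 rows; each row is the pose to reach, as a shift and turn from the pose commanded when the call began, along the tool's axes at that moment; what a row does not reach only later rows make up. A row lasts 1/10 s, in which the tool goes at most 50 mm and 8.59 degrees, less where a joint would pass 70% of its speed; a pose out of reach is approached as far as the arm can. A call with a gripper value outside its range is refused whole. The fingers move at their own pace and stop on an object; FORCE is the grip in N (left out, the last holds). Time passes only in rows, so rows that repeat a pose let the fingers close. It gives the time, the measured TCP pose, the force, the opening and the grip force at its end, in the units of the state.
- get_state(): the state, without advancing time (a new reading comes with each control period).
- read_camera(name): name is "scene" or "side" or "wrist"; returns a dict with "frame" (420x560x3 uint8, blue, green, red), "range_z" (420x560 float32, m along the optical axis (not along the pixel's ray), 0 where there is no reading), "vfov" (degrees; the focal length in pixels is half the picture's height over the tangent of half this angle, whatever the lens; pixels are square), "cx", "cy" (the principal point, pixels), "origin" and "orientation" of the camera in the world. Camera axes: x right, y down, z forward; pixel columns grow to the right and rows downward; lengths in m; the calibration is good to about 2 mm. A picture is of the moment at which its call begins.
- ctrl.sign_off(): hands the job in; it is judged then, once.
The state is a dict: "time": time; "qpos": joint angles; "dq": joint speeds; "joint_efforts": joint torques, N m; "eef_pos": TCP position; "tcp_rot": TCP orientation; "contact_force": force on the tool from outside, world axes, zero at the start; "wrist_torque": the same for the moment, N m; "opening": opening from 0.0 (shut) to 1.0 (fully open); "finger_force": force on a finger pad.
Only numpy, scipy, OpenCV 4.12 (cv2) and the standard library are available. Lean on these libraries where they do the work, as an engineer would, in place of code of your own. Each camera call takes 0.05 s, during which the arm holds its last target. There are 200 camera calls.

### The job

The strip feed wheel has been advanced one notch too far. With a fingertip, push the pawl up out of the ratchet teeth and over past upright so that it stays up by itself, then push the spoked wheel backward by exactly one notch (top of the wheel moving towards the pawl's side), and finally push the pawl back over so that it drops fully into the next tooth gap. Use light pushes, pinch and lift nothing, and leave the loose things around the unit where they are.

Things in the scene. Friction and masses are not known exactly. Their poses are not given: they have to be found in the camera images.
- feeder: Cream strip feed unit fixed to the table, base 200 x 290 x 22 mm high (x -120 to 80, y -120 to 170). Origin: on the table under the shaft, mid-plane of the brass ratchet wheel (tip radius 62, x -7 to 7). z up; x along the shaft; y across it, from the shaft to the pawl's side. Paper roll (radius 42) and bearing pedestal lie between it and the spokes (x -75). Beyond x 14 only the pawl's pin.
- wheel (a joint): Turn of ratchet wheel, roll and spokes, rad. Grows backward: wheel top moves along the feeder's +y, towards the pawl's side. One notch = 0.785. At the start within 0.05 of 0 (mid tooth gap), so one notch back reads 0.785. Pawl down, it has 0.1 of play either way. Stiff (0.22 N m, about 3 N at the balls), stays where left.
- pawl (a joint): Swing of the pawl, rad: 0 = down, fully in a tooth gap; grows as its nose swings up and over, away from the wheel; 1.2 = thrown over on its stop. Swings freely by its weight (120 g): balances at about 0.65, below that it falls back onto the wheel, above that it falls over to the stop and stays.
- shaft (a point): Point on the shaft's axis in the plane of the eight spokes, 130 mm above the table. Spokes: steel rods 10 mm thick, 45 degrees apart, each ending in a black ball 16 mm across, its centre 87 mm from the axis. At wheel 0 a gap between two spokes points straight up.
- push_ball (a point): Centre of one spoke's black ball; turns with the wheel. At wheel 0 it stands 33 mm to the feeder's -y side of the shaft and 80 mm above it; one notch back, 33 mm to the +y side at the same height. A finger brought down on its -y side can push it along +y.
- pawl_pivot (a point): Pivot of the pawl in the plane of the ratchet wheel, 98 mm to the feeder's +y side of the shaft, 103 mm above the table. Its axis is parallel to the shaft. Its post stands at x -26 to -10 mm.
- pawl_pin (a point): Point on the pawl's steel cross pin: 10 mm thick, parallel to the shaft, sticking out from the nose to the feeder's x = 65 mm (this point: x = 40), 70 mm from the pivot. Pawl down: 40 mm to the -y side of the pivot, 57 above it. Thrown over: 39 mm to the +y side, 58 above. Pushing the pin along +y lifts the pawl, along -y lowers it.
- weight: Loose brass knobbed calibration weight, 40 mm across and 62 mm high; origin at the centre of its underside. To be left alone.
- strip_roll: Loose small paper strip roll lying flat, 70 mm across, 25 mm high; origin at the centre of its underside. To be left alone.
- mouse: Loose black computer mouse 100 x 58 x 34 mm; origin at the centre of its underside. To be left alone.
- screwdriver: Loose screwdriver lying on the table, black handle. To be left alone.

How it is judged:
On the way, in this order (a step that is already met when the one before it is completed fails the run):
1. the pawl is thrown over past upright, the wheel still in its notch (value of joint pawl above 0.8 rad and value of joint wheel between -0.2 and 0.2 rad), for 0.2 s.
2. with the pawl still up, the wheel is pushed back one notch (value of joint pawl above 0.65 rad and value of joint wheel between 0.615 and 0.955 rad), for 0.2 s.
At the end, for the whole second after the job is handed in: The wheel stands still one notch (0.785 rad, within 0.17) back from where it started and the pawl is down in the tooth gap (within 0.06 rad of fully down) (value of joint wheel between 0.615 and 0.955 rad and value of joint pawl below 0.06 rad and velocity of joint wheel between -0.05 and 0.05 rad/s); the robot touches nothing.
It fails at once if a loose thing beside the unit was moved by more than 20 mm (distance of any of weight, strip_roll, mouse, screwdriver from where it was at the start of the episode above 0.02 m).
It fails at once if the unit was pushed or squeezed with more than 40 N (contact force between the fingers and feeder above 40 N).
It also fails if it takes over 56 s, if anything falls off the work surface, if the arm or the gripper's body presses on something with over 40 N, if the wrist force passes 120 N, or if a joint passes its speed limit or range.

## Working session

There is one attempt and no reset: what is moved stays moved. The work goes in short steps, Python scripts to look and compute and a shell command to move; the robot and the scene stay as the last step left them, time stands still between calls to the robot, and variables do not carry over. Pictures are saved under pics/ and viewed, at most 10 in all, crops included, and the job is handed in when it is done.

```bash
mkdir -p pics; cat > h.py <<'E'
import numpy as np,cv2
from scipy.spatial.transform import Rotation as R
from plant import get_state, read_camera, ctrl
def cam(n):
    c=read_camera(n); f=210/np.tan(np.radians(c['vfov'])/2)
    o=np.array(c['orientation']); Rm=R.from_quat(o).as_matrix() if o.size==4 else o.reshape(3,3)
    v,u=np.mgrid[:420,:560]; z=c['range_z']
    P=np.stack([(u-c['cx'])/f*z,(v-c['cy'])/f*z,z],-1)@Rm.T+np.array(c['origin'])
    P[z==0]=np.nan
    c.update(f=f,R=Rm,P=P); return c
def proj(c,p):
    q=(np.array(p)-c['origin'])@c['R']; return q[...,0]/q[...,2]*c['f']+c['cx'],q[...,1]/q[...,2]*c['f']+c['cy']
E
python3 - <<'E'
from h import *
s=get_state(); print(s)
a=cam('scene');b=cam('side')
for n,c in(('scene',a),('side',b)):
    print(n,c['origin'],c['R'].round(2).tolist(),c['f']); np.savez(n+'0.npz',frame=c['frame'],P=c['P'])
    cv2.imwrite(f'pics/{n}0.png',c['frame'])
E
```

```text
{'time': 0.0, 'qpos': array([-1.50000495e-01,  2.87198109e-01,  1.57817727e+00,  1.19630253e-05,
        1.27860024e+00, -1.50001333e-01]), 'dq': array([ 0.00080968,  0.00255433,  0.00072601, -0.00036315,  0.00054833,
        0.00083251]), 'joint_efforts': array([-1.79628755e-04, -4.05981302e+01, -2.92628127e+01, -1.54224781e-04,
        5.81841552e-03,  3.74769741e-06]), 'eef_pos': array([6.74343000e-01, 1.31443374e-04, 2.29925405e-01]), 'tcp_rot': array([ 7.07107206e-01,  7.07105352e-01, -7.02531306e-04, -9.62343754e-04]), 'contact_force': array([-0.25395888, -0.40481765,  0.5785416 ]), 'wrist_torque': array([ 0.03618708, -0.05305777, -0.01017829]), 'finger_force': 0.0, 'opening': 0.9970192708435137}
scene [1.11428498 0.49692281 0.7964769 ] [[-0.7, 0.48, -0.54], [0.72, 0.48, -0.5], [0.02, -0.73, -0.68]] 516.0221051881852
side [0.37695696 0.63327101 0.92506746] [[-0.94, -0.26, 0.23], [-0.35, 0.71, -0.61], [-0.01, -0.65, -0.76]] 431.98968480383024
```

View pics/scene0.png

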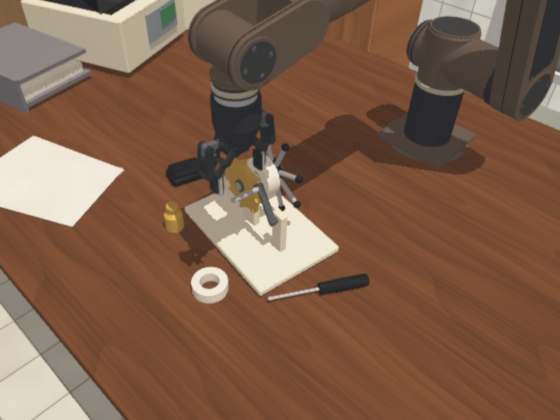

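View pics/side0.png

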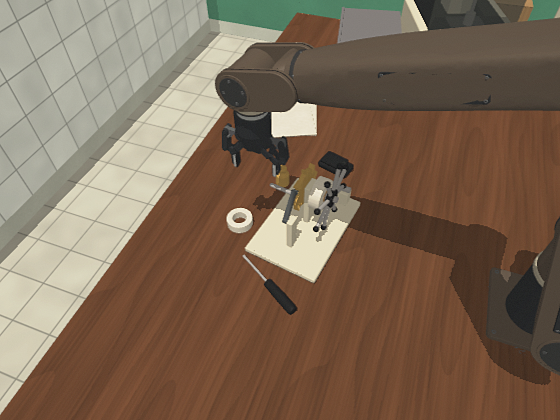

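Scene: the plate runs from about (186,208) to (336,245) px, with the spokes at right (285,175), the pawl at (267,205) and the pin heading left to (240,195). The side view shows the same, with the gripper hovering near the unit's -y end. Next I fit the base plate.

```bash
python3 - <<'E'
from h import *
pts=[]
for n in('scene','side'):
    d=np.load(n+'0.npz');P=d['P'];f=d['frame'].astype(int)
    m=(abs(P[...,2]-.022)<.005)&(f.min(-1)>95)&(P[...,0]>.4)&(P[...,0]<1)&(abs(P[...,1])<.4)
    k,l,st,_=cv2.connectedComponentsWithStats(m.astype(np.uint8)); i=1+st[1:,4].argmax()
    q=P[l==i]; print(n,len(q),q.mean(0),cv2.minAreaRect((q[:,:2]*1000).astype(np.float32))); pts.append(q)
q=np.vstack(pts);r=cv2.minAreaRect((q[:,:2]*1000).astype(np.float32));print(r);bx=cv2.boxPoints(r)/1000;print(bx)
# pose: y axis = long side, toward screwdriver side (+ y world roughly)
e=[bx[1]-bx[0],bx[2]-bx[1]]; L=max(e,key=np.linalg.norm); yv=L/np.linalg.norm(L)
if yv[1]<0:yv=-yv
xv=np.array([yv[1],-yv[0]]); c=np.array(r[0])/1000
O=c-xv*(-.020)-yv*.025
print('xv',xv,'yv',yv,'O',O)
np.savez('fr.npz',O=O,xv=xv,yv=yv)
W=lambda p:np.r_[O+xv*p[0]+yv*p[1],p[2]]
for n,p in dict(ball=(-.075,-.033,.210),pivot=(0,.098,.103),pin=(.04,.058,.160),over=(.04,.137,.161)).items():print(n,W(p).round(4))
# checks: dark balls / points above plate in feeder frame
for n in('scene','side'):
    d=np.load(n+'0.npz');P=d['P'];F=np.stack([(P[...,:2]-O)@xv,(P[...,:2]-O)@yv,P[...,2]],-1)
    m=(F[...,0]>.02)&(F[...,0]<.08)&(F[...,1]>.0)&(F[...,1]<.16)&(F[...,2]>.1)&(F[...,2]<.2); print(n,'pin pts',F[m].round(3)[::6].tolist())
    g=d['frame'].max(-1)<60
    m=g&(F[...,0]>-.1)&(F[...,0]<-.05)&(abs(F[...,1])<.1)&(F[...,2]>.12)&(F[...,2]<.23); print(n,'balls',F[m].round(3)[::5].tolist())
E
```

```text
scene 7095 [ 0.59888652 -0.02929219  0.02160333] ((574.0377197265625, -58.52281188964844), (292.66815185546875, 202.0899200439453), 80.74784088134766)
side 4404 [ 0.56473713 -0.01273266  0.02315267] ((570.3480224609375, -59.26228332519531), (290.7918395996094, 200.25018310546875), 80.64144897460938)
((572.7098999023438, -58.43785095214844), (292.9274597167969, 204.73829650878906), 80.74784088134766)
[[ 0.44812414 -0.18653727]
 [ 0.6501989  -0.21945502]
 [ 0.69729567  0.06966156]
 [ 0.49522096  0.10257932]]
xv [ 0.98699033 -0.16077971] yv [0.16077971 0.98699033] O [ 0.58843021 -0.0863282 ]
ball [ 0.5091 -0.1068  0.21  ]
pivot [0.6042 0.0104 0.103 ]
pin [ 0.6372 -0.0355  0.16  ]
over [0.6499 0.0425 0.161 ]
scene pin pts [[0.023, 0.056, 0.165], [0.022, 0.058, 0.164], [0.025, 0.058, 0.163], [0.036, 0.059, 0.167], [0.024, 0.061, 0.162], [0.039, 0.06, 0.167], [0.027, 0.062, 0.162], [0.045, 0.058, 0.166], [0.034, 0.062, 0.163], [0.05, 0.057, 0.165], [0.041, 0.062, 0.164], [0.055, 0.054, 0.163], [0.046, 0.06, 0.163], [0.034, 0.062, 0.158], [0.054, 0.062, 0.166], [0.042, 0.063, 0.161], [0.055
[... 1209 characters left out ...]
, [-0.071, 0.032, 0.215], [-0.074, 0.038, 0.219], [-0.072, 0.039, 0.215], [-0.082, 0.036, 0.218], [-0.082, 0.034, 0.213], [-0.083, 0.036, 0.212], [-0.081, -0.013, 0.152], [-0.083, -0.008, 0.153], [-0.083, -0.003, 0.154], [-0.083, 0.003, 0.157], [-0.081, 0.004, 0.153], [-0.071, 0.011, 0.151], [-0.084, -0.017, 0.131], [-0.083, 0.009, 0.152], [-0.078, 0.013, 0.149], [-0.071, 0.015, 0.143], [-0.083, 0.012, 0.148], [-0.079, 0.014, 0.144], [-0.085, 0.017, 0.146], [-0.084, 0.013, 0.134], [-0.085, 0.007, 0.126], [-0.085, 0.007, 0.121], [-0.085, 0.013, 0.124], [-0.077, 0.079, 0.172], [-0.078, 0.081, 0.171], [-0.076, 0.083, 0.168], [-0.077, 0.085, 0.168], [-0.078, 0.085, 0.165], [-0.08, 0.084, 0.161]]
```

The frame fits: pin measured at (58, 161) and balls at (±33, 211) in feeder y/z, as specified. In the feeder frame the TCP is at about (72, 99, 231). I shut the fingers, align to the feeder and go above the spot on the pin's -y side.

```bash
cat > st.py <<'E'
from h import *
s=get_state();d=np.load('fr.npz');p=s['eef_pos'];q=p[:2]-d['O']
Rm=R.from_quat(s['tcp_rot']).as_matrix()
print('t',round(s['time'],2),'feeder mm',(np.r_[q@d['xv'],q@d['yv'],p[2]]*1000).round(1),'toolx.yv',(Rm[:2,0]@d['yv']).round(4),'tooly.xv',(Rm[:2,1]@d['xv']).round(4),'F',s['contact_force'].round(1),'open',round(s['opening'],2))
E
python3 -m crank '[[[-25,-11,0],3,255],[[-50,-23,0],6,255],[[-75,-34,0],9.25,255],[[-75,-34,0],9.25,255],[[-75,-34,0],9.25,255],[[-75,-34,0],9.25,255],[[-75,-34,0],9.25,255],[[-75,-34,0],9.25,255],[[-75,-34,0],9.25,255],[[-75,-34,0],9.25,255]]' 20; python3 st.py
```

```text
time: 1.1
eef_pos: [0.6411, -0.0746, 0.2313]
tcp_rot: [0.762, 0.648, -0.0, -0.0]
contact_force: [0.7, 0.3, -0.1]
opening: -0.001
finger_force: 0.0
t 1.1 feeder mm [ 50.1  20.  231.3] toolx.yv 1.0 tooly.xv 1.0 F [ 0.7  0.3 -0.1] open -0.0
```

```bash
python3 -m crank '[[[0,0,20],0,255],[[0,0,45],0,255],[[0,0,70],0,255],[[0,0,91],0,255],[[0,0,91],0,255],[[5,0,91],0,255],[[10,0,91],0,255],[[15,0,91],0,255],[[20,0,91],0,255],[[25,0,91],0,255]]'; python3 st.py
python3 -m crank '[[[5,0,0],0,255],[[10,0,0],0,255],[[15,0,0],0,255],[[20,0,0],0,255],[[25,0,0],0,255],[[30,0,0],0,255],[[35,0,0],0,255],[[40,0,0],0,255],[[44,0,0],0,255],[[48,0,0],0,255]]'; python3 st.py
```

```text
time: 2.1
eef_pos: [0.6456, -0.0502, 0.1414]
tcp_rot: [0.762, 0.648, 0.0, 0.001]
contact_force: [-0.3, -1.6, 1.1]
opening: -0.001
finger_force: 0.7
t 2.1 feeder mm [ 50.6  44.8 141.4] toolx.yv 1.0 tooly.xv 1.0 F [-0.3 -1.6  1.1] open -0.0
time: 3.1
eef_pos: [0.6527, -0.0025, 0.1402]
tcp_rot: [0.762, 0.648, -0.0, -0.0]
contact_force: [-0.0, 1.2, -0.0]
opening: -0.002
finger_force: 0.0
t 3.1 feeder mm [ 50.   93.1 140.2] toolx.yv 1.0 tooly.xv 1.0 F [-0.   1.2 -0. ] open -0.0
```

```bash
python3 -m crank '[[[4,0,0],0,255],[[8,0,0],0,255],[[12,0,0],0,255],[[12,0,0],0,255],[[12,0,0],0,255],[[12,0,0],0,255],[[6,0,0],0,255],[[0,0,0],0,255]]'; python3 st.py; python3 - <<'E'
from h import *
c=cam('scene');cv2.imwrite('pics/a1.png',cv2.resize(c['frame'][100:310,120:400],None,fx=2.5,fy=2.5))
E
```

```text
time: 3.9
eef_pos: [0.6526, -0.0034, 0.1403]
tcp_rot: [0.762, 0.648, -0.0, 0.0]
contact_force: [0.5, 0.3, -0.3]
opening: 0.0
finger_force: 0.0
t 3.9 feeder mm [ 50.   92.1 140.3] toolx.yv 1.0 tooly.xv 1.0 F [ 0.5  0.3 -0.3] open 0.0
```

View pics/a1.png

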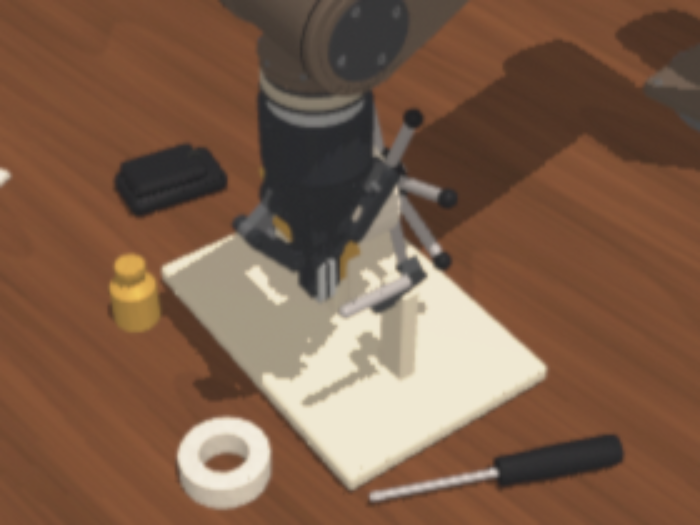

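The picture shows the pawl thrown over, with its pin at (375,297) px lying on the +y side and clear of the finger. Next: up, across to the -y side of the push ball, and down.

```bash
python3 -m crank '[[[0,0,-30],0,255],[[0,0,-70],0,255],[[0,0,-110],0,255],[[-30,-25,-110],0,255],[[-61,-50,-110],0,255],[[-91,-75,-110],0,255],[[-122,-100,-110],0,255],[[-152,-125,-110],0,255],[[-152,-125,-110],0,255],[[-152,-125,-110],0,255]]'; python3 st.py
python3 -m crank '[[[0,0,15],0,255],[[0,0,30],0,255],[[0,0,42],0,255],[[0,0,50],0,255],[[0,0,50],0,255]]'; python3 st.py;python3 - <<'E'
from h import *
c=cam('side');cv2.imwrite('pics/a2.png',cv2.resize(c['frame'][100:310,200:480],None,fx=2.5,fy=2.5))
E
```

```text
time: 4.95
eef_pos: [0.5046, -0.1336, 0.2507]
tcp_rot: [0.763, 0.647, 0.0, 0.0]
contact_force: [-0.9, 0.1, -0.1]
opening: -0.001
finger_force: 0.0
t 4.95 feeder mm [-75.1 -60.1 250.7] toolx.yv 1.0 tooly.xv 1.0 F [-0.9  0.1 -0.1] open -0.0
time: 5.45
eef_pos: [0.504, -0.132, 0.1978]
tcp_rot: [0.762, 0.648, -0.001, -0.002]
contact_force: [0.9, 1.0, -0.9]
opening: 0.003
finger_force: 0.0
t 5.45 feeder mm [-76.  -58.6 197.8] toolx.yv 1.0 tooly.xv 1.0 F [ 0.9  1.  -0.9] open 0.0
```

View pics/a2.png

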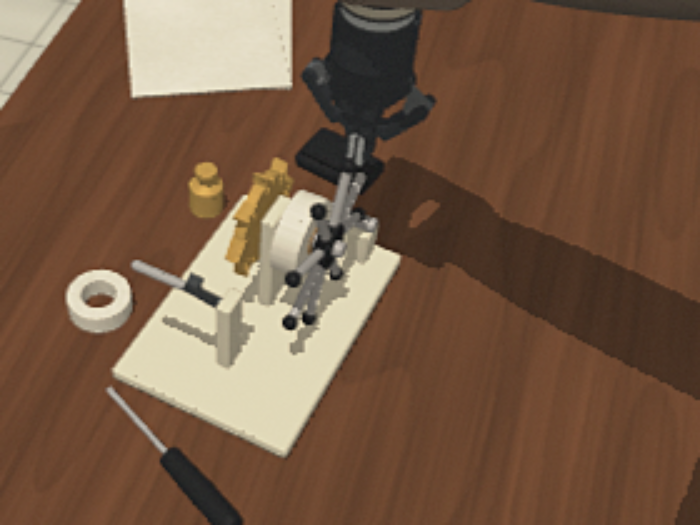

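The side view shows the finger at (355,150) px beside the upper-rear ball, and the pawl still thrown over at left. I push along +y, stopping just short of the full notch, and measure.

```bash
python3 -m crank '[[[5,0,0],0,255],[[10,0,0],0,255],[[15,0,0],0,255],[[20,0,0],0,255],[[25,0,0],0,255],[[30,0,0],0,255],[[35,0,0],0,255],[[40,0,0],0,255],[[45,0,0],0,255],[[50,0,0],0,255]]'; python3 st.py
python3 -m crank '[[[4,0,0],0,255],[[8,0,0],0,255],[[12,0,0],0,255],[[15,0,0],0,255],[[18,0,0],0,255],[[20,0,0],0,255],[[20,0,0],0,255],[[20,0,0],0,255]]'; python3 st.py
cat > wh.py <<'E'
from h import *
d=np.load('fr.npz');O,xv,yv=d['O'],d['xv'],d['yv']
for n in('scene','side'):
    c=cam(n);P=c['P'];F=np.stack([(P[...,:2]-O)@xv,(P[...,:2]-O)@yv,P[...,2]-.13],-1)*1000
    r=np.hypot(F[...,1],F[...,2])
    m=(c['frame'].max(-1)<60)&(abs(F[...,0]+75)<10)&(abs(r-87)<9)
    k,l,st,_=cv2.connectedComponentsWithStats(m.astype(np.uint8))
    for i in range(1,k):
        if st[i,4]>5:
            a=F[l==i].mean(0); print(n,st[i,4],a.round(1),'wheel',round(((np.arctan2(a[1],a[2])-np.pi/8+np.pi/8)%(np.pi/4))+np.pi/8,3))
    # pin / pawl
    m=(F[...,0]>25)&(F[...,0]<70)&(F[...,1]>20)&(F[...,1]<160)&(F[...,2]>-20)&(F[...,2]<70)
    if m.sum()>5:
        a=np.median(F[m],0); print(n,'pin',m.sum(),a.round(1))
E
python3 wh.py
```

```text
time: 6.5
eef_pos: [0.5129, -0.0829, 0.2001]
tcp_rot: [0.762, 0.648, -0.0, -0.0]
contact_force: [-0.6, -2.4, 0.8]
opening: -0.0
finger_force: 1.4
t 6.5 feeder mm [-75.1  -8.8 200.1] toolx.yv 1.0 tooly.xv 1.0 F [-0.6 -2.4  0.8] open -0.0
time: 7.3
eef_pos: [0.5162, -0.0634, 0.2004]
tcp_rot: [0.762, 0.648, 0.0, -0.0]
contact_force: [0.2, -0.4, -0.3]
opening: -0.001
finger_force: 0.7
t 7.3 feeder mm [-75.   11.  200.4] toolx.yv 1.0 tooly.xv 1.0 F [ 0.2 -0.4 -0.3] open -0.0
scene 15 [-69.5 -32.6  81.4] wheel 0.797
scene 25 [-72.1 -79.7  35.5] wheel 0.812
scene 40 [-72.6  34.5  85. ] wheel 0.779
scene 37 [-72.1  82.2  39.7] wheel 0.728
scene 31 [-72.8  84.1 -26.8] wheel 0.701
scene pin 122 [ 45.3 139.4  34.8]
side 6 [-83.4  15.3  87.2] wheel 0.567
side 29 [-77.4  31.4  86.5] wheel 0.741
side 14 [-77.8 -81.9 -29.1] wheel 0.837
side 27 [-77.6  80.1  41.3] wheel 0.702
side 10 [-78.7 -28.7 -78.2] wheel 0.745
side 22 [-77.4  82.5 -25.1] wheel 0.688
side 17 [-77.5  37.9 -73.9] wheel 0.704
side pin 60 [ 43.3 136.2  36.3]
```

The balls read about 0.03–0.05 rad short of the same bias at the start. I push 3 mm more, then back off, lift and go round to the pin's +y side.

```bash
python3 -m crank '[[[1.5,0,0],0,255],[[3,0,0],0,255],[[3,0,0],0,255],[[3,0,0],0,255],[[-2,0,0],0,255],[[-7,0,0],0,255],[[-7,0,-20],0,255],[[-7,0,-50],0,255],[[-7,0,-50],0,255]]'; python3 st.py;  python3 -m crank '[[[30,20,0],0,255],[[60,40,0],0,255],[[90,70,0],0,255],[[120,100,0],0,255],[[145,125,0],0,255],[[171,125,0],0,255],[[171,125,0],0,255]]'; python3 st.py; python3 wh.py
```

```text
time: 8.3
eef_pos: [0.5174, -0.0714, 0.2554]
tcp_rot: [0.762, 0.648, 0.003, 0.004]
contact_force: [-0.5, 0.8, -0.1]
opening: 0.003
finger_force: 0.0
t 8.3 feeder mm [-72.5   3.3 255.4] toolx.yv 1.0 tooly.xv 1.0 F [-0.5  0.8 -0.1] open 0.0
time: 9.0
eef_pos: [0.6662, 0.0809, 0.2489]
tcp_rot: [0.761, 0.649, -0.0, -0.001]
contact_force: [-0.6, 0.5, 1.0]
opening: -0.002
finger_force: 0.0
t 9.0 feeder mm [ 49.9 177.6 248.9] toolx.yv 1.0 tooly.xv 1.0 F [-0.6  0.5  1. ] open -0.0
scene 20 [-71.3 -78.3  37.9] wheel 0.844
scene 46 [-72.3  83.   37. ] wheel 0.759
scene 33 [-73.1  83.5 -29.1] wheel 0.729
scene pin 124 [ 45.8 139.7  35.3]
side 53 [-77.4 -54.4  64.2] wheel 0.475
side 29 [-78.1  34.6  85.8] wheel 0.776
side 13 [-78.4 -81.6 -27. ] wheel 0.859
side 27 [-77.5  80.9  39. ] wheel 0.728
side 9 [-79.1 -31.4 -77.4] wheel 0.778
side 20 [-77.5  35.1 -74.6] wheel 0.738
side 24 [-77.3  81.3 -27.7] wheel 0.721
side pin 62 [ 43.5 136.3  36.2]
```

The wheel is now at about 0.78. I descend and push the pin along -y past upright.

```bash
python3 -m crank '[[[0,0,30],0,255],[[0,0,60],0,255],[[0,0,90],0,255],[[0,0,108],0,255],[[0,0,110],0,255],[[-6,0,110],0,255],[[-12,0,110],0,255],[[-18,0,110],0,255],[[-24,0,110],0,255],[[-30,0,110],0,255]]'; python3 st.py; python3 -m crank '[[[-5,0,0],0,255],[[-10,0,0],0,255],[[-15,0,0],0,255],[[-20,0,0],0,255],[[-25,0,0],0,255],[[-30,0,0],0,255],[[-34,0,0],0,255],[[-38,0,0],0,255],[[-41,0,0],0,255],[[-41,0,0],0,255]]'; python3 st.py; python3 -m crank '[[[0,0,0],0,255],[[0,0,0],0,255],[[0,0,0],0,255]]'; python3 wh.py;python3 - <<'E'
from h import *
c=cam('side');cv2.imwrite('pics/a3.png',cv2.resize(c['frame'][100:310,200:480],None,fx=2.5,fy=2.5))
E
```

```text
time: 10.1
eef_pos: [0.6616, 0.048, 0.1416]
tcp_rot: [0.762, 0.648, 0.001, 0.001]
contact_force: [0.2, 1.1, 0.3]
opening: 0.003
finger_force: 0.5
t 10.1 feeder mm [ 50.6 144.4 141.6] toolx.yv 1.0 tooly.xv 1.0 F [0.2 1.1 0.3] open 0.0
time: 11.1
eef_pos: [0.6545, 0.0075, 0.1403]
tcp_rot: [0.762, 0.648, -0.0, 0.0]
contact_force: [0.4, -0.4, 0.2]
opening: -0.0
finger_force: 0.0
t 11.1 feeder mm [ 50.1 103.2 140.3] toolx.yv 1.0 tooly.xv 1.0 F [ 0.4 -0.4  0.2] open -0.0
time: 11.4
eef_pos: [0.6545, 0.0081, 0.1403]
tcp_rot: [0.762, 0.648, 0.0, 0.0]
contact_force: [-0.8, 0.3, -0.5]
opening: -0.005
finger_force: 0.0
scene 39 [-71.8  36.3  84.7] wheel 0.798
scene 41 [-72.4  82.9  37.1] wheel 0.757
scene 28 [-72.5  83.6 -28.7] wheel 0.723
scene 11 [-72.4  37.4 -75.1] wheel 0.717
scene pin 430 [ 55.3 113.5  44.8]
side 53 [-77.5 -54.3  64.3] wheel 0.477
side 28 [-78.   34.5  85.3] wheel 0.777
side 15 [-78.4 -81.4 -27.4] wheel 0.854
side 26 [-77.5  81.3  39.1] wheel 0.729
side 10 [-79.4 -31.3 -76.8] wheel 0.78
side 15 [-77.9  35.3 -75.6] wheel 0.741
side 23 [-77.2  82.  -27.1] wheel 0.712
side pin 226 [ 44.4 110.7  47.3]
```

View pics/a3.png

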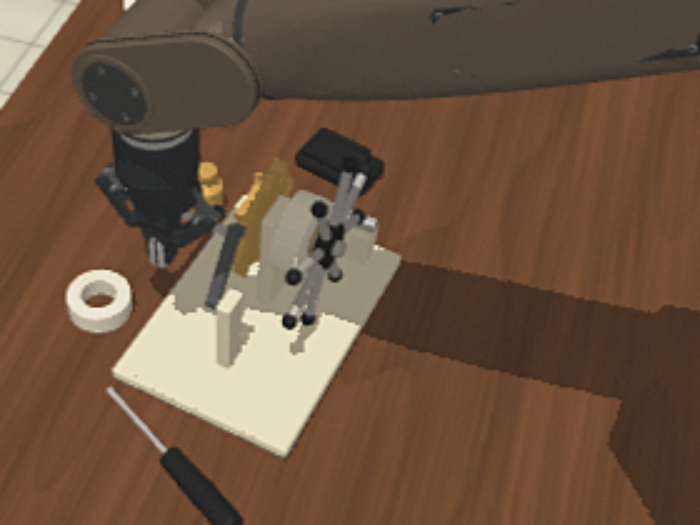

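The side view shows the pawl fallen back onto the ratchet at about (225,265) px. I back off and check the pin's position for full seating.

```bash
python3 -m crank '[[[10,0,0],0,255],[[15,0,-20],0,255],[[15,0,-60],0,255],[[15,0,-100],0,255],[[-35,15,-110],0,255],[[-85,15,-110],0,255],[[-120,15,-110],0,255],[[-120,15,-110],0,255]]' >/dev/null; python3 st.py; python3 wh.py; python3 - <<'E'
from h import *
d=np.load('fr.npz');O,xv,yv=d['O'],d['xv'],d['yv']
def pins(P):
    F=np.stack([(P[...,:2]-O)@xv,(P[...,:2]-O)@yv,P[...,2]],-1)*1000
    m=(F[...,0]>22)&(F[...,0]<66)&(F[...,1]>30)&(F[...,1]<90)&(F[...,2]>140)&(F[...,2]<185)
    return m.sum(),F[m].mean(0).round(1)
for n in('scene','side'):
    c=cam(n);print(n,'start',pins(np.load(n+'0.npz')['P']),'now',pins(c['P']))
    if n=='scene':cv2.imwrite('pics/a4.png',cv2.resize(c['frame'][100:310,120:400],None,fx=2.5,fy=2.5))
E
```

```text
t 12.35 feeder mm [ 65.3 -20.3 250.5] toolx.yv 1.0 tooly.xv 1.0 F [-0.4  0.4 -0.1] open -0.0
scene 34 [-72.3 -30.2  84.1] wheel 0.833
scene 22 [-71.8 -78.6  37.8] wheel 0.841
scene 45 [-72.6  35.7  84.2] wheel 0.793
scene 35 [-71.9  83.2  37.5] wheel 0.754
scene 28 [-72.2  83.8 -28.4] wheel 0.719
scene 11 [-72.5  37.1 -75.4] wheel 0.72
scene pin 109 [46.1 60.7 33.8]
side 54 [-77.3 -54.8  63.9] wheel 0.469
side 29 [-77.9  34.2  85.3] wheel 0.774
side 16 [-78.2 -81.7 -27.1] wheel 0.858
side 26 [-77.5  81.2  39. ] wheel 0.73
side 10 [-79.6 -30.8 -76.2] wheel 0.777
side 17 [-77.3  35.3 -75.5] wheel 0.741
side 23 [-77.3  82.1 -26.9] wheel 0.709
side pin 55 [43.  57.4 35.5]
scene start (np.int64(119), array([ 43.7,  60.1, 163.3])) now (np.int64(117), array([ 44.1,  60.3, 163.4]))
side start (np.int64(62), array([ 41.4,  56.9, 164.9])) now (np.int64(61), array([ 41.1,  56.9, 165.2]))
```

View pics/a4.png

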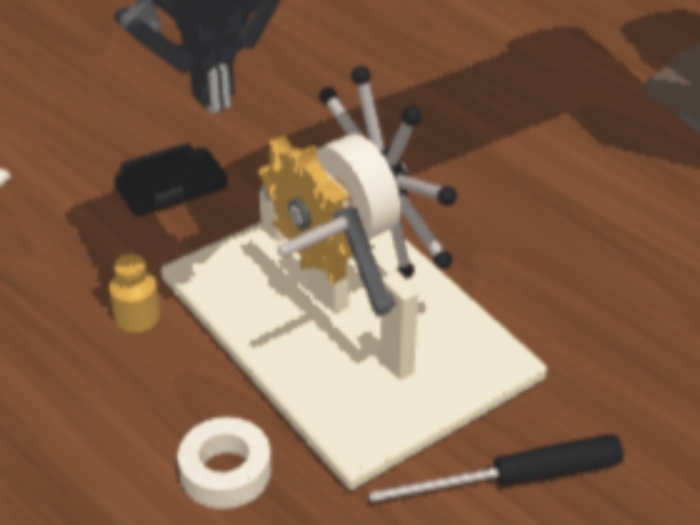

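The pawl sits in the ratchet, with its pin at (315,235) px within 0.3 mm of where it started. The wheel is at about 0.78, the gripper is clear and the loose things have not moved.

```bash
python3 -c "
from plant import ctrl
print(ctrl.sign_off())"
```

```text
the job is handed in; nothing more can be done
None
```

I handed the job in: the wheel is one notch back (about 0.78 rad measured), the pawl is fully down in the tooth gap (pin within 0.3 mm of its starting position), the robot is clear of the unit and the loose things look unmoved; the hand-in returned no verdict.

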